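# Heat sink out of the lidded spares box

## Robot

A 6-joint arm with a two-finger parallel gripper is mounted at the origin on the work surface. World frame = base frame: x ahead of the robot, y to its left, z up, the work surface at z = 0. Lengths are in mm, angles in degrees, forces in N, time in s.
With the tool pointing down it reaches from about 275 to 775 mm from the base axis. Payload 14.6 kg.
Tool frame: the origin (TCP) lies between the finger pads; the fingertips stand 22 mm ahead of it and the grasp point (between the pads) lies 3 mm ahead of it (nose_length is the distance from the TCP to the fingertips, in mm); z points along the fingers, y is the direction in which the jaws open and shut (so a half turn about z gives the same grasp; the last joint's range is limited). The gripper opens to 85 mm and grips with 20 to 120 N. Pads are 22 mm wide; open, the fingers measure 114 mm over their backs; the gripper's body (76 mm by 85 mm) begins 54 mm behind the grasp point. The pads swing forward as they close: fully open they stand 13 mm farther back than shut.
Start: joints at [63.467, 15.075, -2.767, 72.158, 0, 81.102], TCP at [159.06, 500.328, 253.278] pointing down, gripper open.
Joint ranges: [-151.79, 151.79], [-50.71, 97.33], [-67.44, 78.34], [-121.81, 120.89], [-77.56, 73.72], [-180, 180]. Speed limits (degrees/s): [108.29, 108.29, 147.25, 159.86, 180, 180].

## Interface

Orientations are given as a 3x3 rotation matrix whose columns are the frame's x, y, z axes.
In Python, from rig import * gives the robot as it stands.
- The arm moves only by the tool servo_tool, never from a script. Its argument "series" is a list of rows, each an object of numbers: "hand": the opening, from 0 (shut) to 1 (fully open); "x", "y", "z": the shift along the tool's x, y, z each as a share of 30 cm, from -1 to 1; "rx", "ry", "rz": the turn, a rotation vector about the tool's x, y, z each as a share of 0.5 rad, from -1 to 1. A call has 1 to 8 rows; each row is the pose to reach, as a shift and turn from the pose commanded when the call began, along the tool's axes at that moment; what a row does not reach only later rows make up. A row lasts 1/10 s, in which the tool goes at most 50 mm and 8.59 degrees, less where a joint would pass 70% of its speed; a pose out of reach is approached as far as the arm can. A call with a number of a shift or a turn outside -1 to 1 is refused whole. A call with a gripper value outside its range is refused whole. The fingers move at their own pace and stop on an object; "newtons" is the grip in N (left out, the last holds). Time passes only in rows, so rows that repeat a pose let the fingers close. It gives the time, the measured TCP pose, the force and the opening at its end, in the units of the state.
- state(): the state, without advancing time (a new reading comes with each control period).
- camera(name): name is "scene" or "side" or "wrist"; returns a dict with "color" (384x512x3 uint8, blue, green, red), "fov_y" (degrees; the focal length in pixels is half the picture's height over the tangent of half this angle, whatever the lens; pixels are square), "cx", "cy" (the principal point, pixels), "k1" (the pictures are not rectified: a ray, as slopes to the right and down, at radius r is drawn at 1 + k1 r^2 times it, then the intrinsics apply), "rvec" (rotation vector, rad) and "tvec" (3), from world to camera coordinates, as OpenCV has them; the wrist camera has in their place "hand_eye" (4x4, takes a point from camera to tool coordinates, whose origin is the TCP and whose axes are the flange's). Camera axes: x right, y down, z forward; pixel columns grow to the right and rows downward; lengths in mm; the calibration is good to about 2 mm. A picture is of the moment at which its call begins: read the wrist's pose just before it. There is no depth.
- finish_job(): hands the job in, once; it reports no verdict.
The state is a dict: "clock": time; "q": joint angles; "joint_vel": joint speeds; "joint_efforts": joint torques, N m; "tool_pos": TCP position; "tool_rot": TCP orientation; "wrist_force": force on the tool from outside, world axes, zero at the start; "moment": the same for the moment, N m; "grip_width": finger opening in mm.
Only numpy, scipy, OpenCV 4.12 (cv2) and the standard library are available. Lean on these libraries where they do the work, as an engineer would, in place of code of your own. Each camera call takes 0.05 s, during which the arm holds its last target.

## Task

On the repair bench, lift the lid off the grey spares box and lay it flat, right way up, on the blue mat. Then take the finned aluminium heat sink out from among the parts in the box and stand it in the empty steel tray, fins up. Set both down rather than dropping them, and let go of them.

Things in the scene. Friction and masses are not known exactly. Their poses are not given: they have to be found in the camera images.
- lid: Grey lid, 236 x 156 mm (x, y), 180 g, loose on the fixed opaque box (230 x 150, 55 high, walls and floor 5). Origin: centre of the underside of 8 mm strips that hang inside the box (origin then 47 above bench); plate 8 to 13 above it. Handle: black bar over the centre, 78 long in x, 16 wide in y, middle 43 and top 50 above the origin, 23 mm of air below the bar. Grip across y, lift straight up.
- heatsink: Aluminium heat sink, 42 long (x), 30 wide (y), 38 mm high, 70 g: flat base, five upright fins along x. Origin: centre of underside; z up. Stands fins up on the box floor (5 mm above bench), hidden until the lid is off; grip across y. Beside it in a row along the box's x, 60 mm apart, in any order: a round black capacitor and a yellow wound transformer, 34 to 38 mm high.
- mat: Blue bench mat, fixed, 260 x 190 mm (its x by y), 3 mm thick, empty, between the box and the tray. Origin: centre of its underside; z up; its top is 3 mm above the bench.
- tray: Shallow steel tray, fixed, empty, 150 x 130 mm outside (its x by y), 18 mm high, walls and floor 4 mm thick, on the other side of the mat from the box. Origin: centre of its underside; z up.
There are look-alikes about, which are no part of the job. What is meant by the tray is not pink or red, and is the larger of those in its own colour.

How it is judged:
By the outcome, as a careful person would: the job done as asked, in the order asked, and still so for the second after the job is handed in, with the robot touching nothing.
It also fails if it takes over 67 s, if anything falls off the work surface, if the arm or the gripper's body presses on something with over 40 N, if the wrist force passes 120 N, or if a joint passes its speed limit or range.

## Working session

There is one attempt and no reset: what is moved stays moved. The work goes in short steps, Python scripts to look and compute and a tool call to move; the robot and the scene stay as the last step left them, time stands still between calls to the robot, and variables do not carry over. Pictures are saved under pics/ and viewed, and the job is handed in when it is done.

Besides the shell and the picture viewer there is one more tool, called in YAML: its name, and indented under it one key for each argument. servo_tool: Moves the arm, as the interface text tells. Its arguments: {"type":"object","properties":{"series":{"type":"array","items":{"type":"object","properties":{"hand":{"type":"number"},"x":{"type":"number"},"y":{"type":"number"},"z":{"type":"number"},"rx":{"type":"number"},"ry":{"type":"number"},"rz":{"type":"number"}}}},"newtons":{"type":"number"}},"required":["series"]}

```bash
ls; mkdir -p pics; cat > h.py <<'E'
from rig import *
import numpy as np, cv2
def K(c):
    h=c["color"].shape[0]; f=h/2/np.tan(np.radians(c["fov_y"])/2)
    return f
def snap(n,fn):
    s=state(); c=camera(n); cv2.imwrite("pics/"+fn,c["color"]); 
    np.savez("pics/"+fn+".npz",tp=s["tool_pos"],tr=s["tool_rot"],**{k:v for k,v in c.items()})
    return s,c
def load(fn): return dict(np.load("pics/"+fn+".npz"))
def ray(c,u,v):
    f=K(c); d=np.array([(u-c["cx"])/f,(v-c["cy"])/f]); k=float(c["k1"])
    p=d.copy()
    for _ in range(30): p=d/(1+k*(p@p))
    r=np.array([p[0],p[1],1.])
    if "rvec" in c:
        R=cv2.Rodrigues(np.array(c["rvec"],float))[0]; t=np.array(c["tvec"],float).ravel()
        return -R.T@t, R.T@r
    H=np.array(c["hand_eye"]); T=np.array(c["tr"]).reshape(3,3)
    return T@H[:3,3]+np.array(c["tp"]), T@H[:3,:3]@r
def at(c,u,v,z):
    o,d=ray(c,u,v); return o+d*(z-o[2])/d[2]
def proj(c,P):
    P=np.array(P,float)
    if "rvec" in c:
        R=cv2.Rodrigues(np.array(c["rvec"],float))[0]; q=R@P+np.array(c["tvec"],float).ravel()
    else:
        H=np.array(c["hand_eye"]); T=np.array(c["tr"]).reshape(3,3)
        q=H[:3,:3].T@(T.T@(P-np.array(c["tp"]))-H[:3,3])
    p=q[:2]/q[2]; p=p*(1+float(c["k1"])*(p@p)); f=K(c)
    return p*f+np.array([float(c["cx"]),float(c["cy"])])
E
python3 - <<'E'
from h import *
for n in("scene","side","wrist"):
    s,c=snap(n,n+"0.png"); print({k:v for k,v in c.items() if k!="color"})
print(s)
E
```

```text
pics
{'fov_y': 54.7365644153008, 'cx': 259.30015620332864, 'cy': 184.22070544040074, 'k1': -0.1060617081091493, 'rvec': array([ 2.13907478,  0.54438331, -0.2738298 ]), 'tvec': array([-425.16532175,  -71.10717754, 1301.86973372])}
{'fov_y': 51.46635151955189, 'cx': 254.22800890998423, 'cy': 191.70926090335473, 'k1': -0.14231612076342606, 'rvec': array([ 2.09279076, -0.83089123,  0.42581647]), 'tvec': array([-319.43265923,  234.35243219,  855.58609487])}
{'fov_y': 62.662649964029114, 'cx': 258.6396368224473, 'cy': 191.02806264011818, 'k1': -0.0783137436343692, 'hand_eye': array([[ 1.19185891e-03, -9.46431893e-01, -3.22901304e-01,
         8.43873950e+01],
       [ 9.99999040e-01,  1.35630690e-03, -2.84279869e-04,
         1.63821900e+00],
       [ 7.07004801e-04, -3.22900655e-01,  9.46432601e-01,
        -1.20466669e+02],
       [ 0.00000000e+00,  0.00000000e+00,  0.00000000e+00,
         1.00000000e+00]])}
{'clock': 0.1, 'q': array([ 6.34657259e+01,  1.50966910e+01, -2.80080119e+00,  7.21589384e+01,
        2.50064147e-03,  8.11018405e+01]), 'joint_vel': array([ 0.01341828, -0.07018308,  0.18725919, -0.05474271, -0.11763264,
       -0.08914334]), 'joint_efforts': array([ 6.75309726e-03, -6.38572884e+01,  3.85066760e+01,  9.93946072e-03,
       -8.29803434e-05,  5.26523183e-05]), 'tool_pos': array([158.94917797, 500.11548328, 252.86345292]), 'tool_rot': array([[-9.52999835e-01,  3.02970435e-01, -4.79034739e-04],
       [ 3.02970751e-01,  9.52999466e-01, -8.61660577e-04],
       [ 1.95462171e-04, -9.66295902e-04, -9.99999514e-01]]), 'wrist_force': array([0.44431063, 0.251919  , 0.11284208]), 'moment': array([-0.02069052, -0.02539452, -0.02488909]), 'grip_width': 85.41690646660876}
```

View pics/scene0.png

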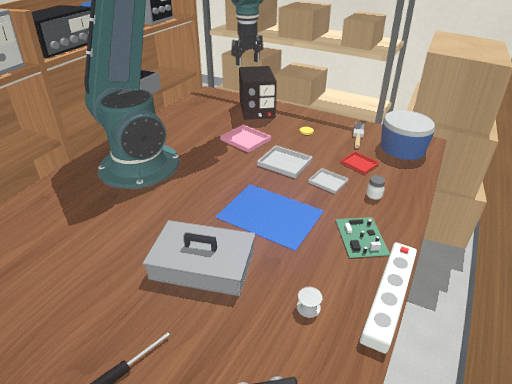

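View pics/side0.png

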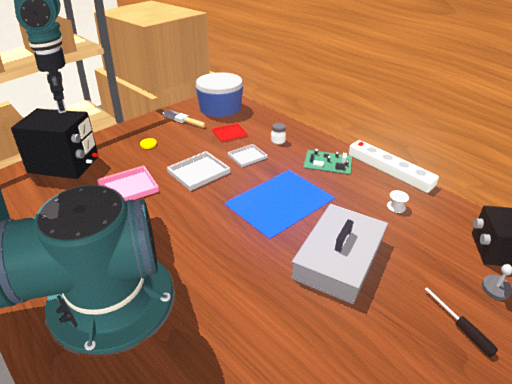

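View pics/wrist0.png

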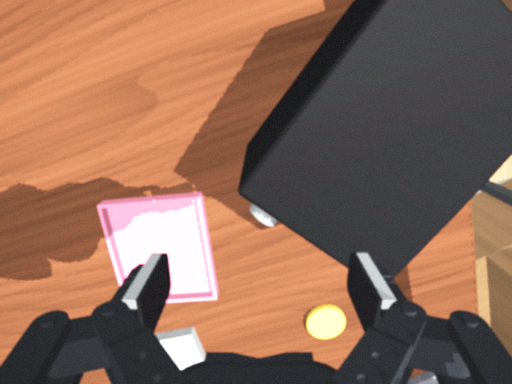

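Candidates in the scene view: pink tray (245,139), large grey tray (285,161), small grey tray (328,180) and red tray (360,162). I choose the large grey one. The lidded grey box is at (202,255) and the blue mat at (270,215). Next I'll look at close crops.

```bash
python3 - <<'E'
import cv2
a=cv2.imread("pics/scene0.png"); b=cv2.imread("pics/side0.png")
cv2.imwrite("pics/c1.png",cv2.resize(a[205:305,135:265],None,fx=6,fy=6,interpolation=cv2.INTER_CUBIC))
cv2.imwrite("pics/c2.png",cv2.resize(a[120:250,210:350],None,fx=4.5,fy=4.5,interpolation=cv2.INTER_CUBIC))
cv2.imwrite("pics/c3.png",cv2.resize(b[200:305,285:395],None,fx=5.5,fy=5.5,interpolation=cv2.INTER_CUBIC))
cv2.imwrite("pics/c4.png",cv2.resize(b[135:245,160:340],None,fx=4.4,fy=4.4,interpolation=cv2.INTER_CUBIC))
E
```

```text
(no output)
```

View pics/c1.png

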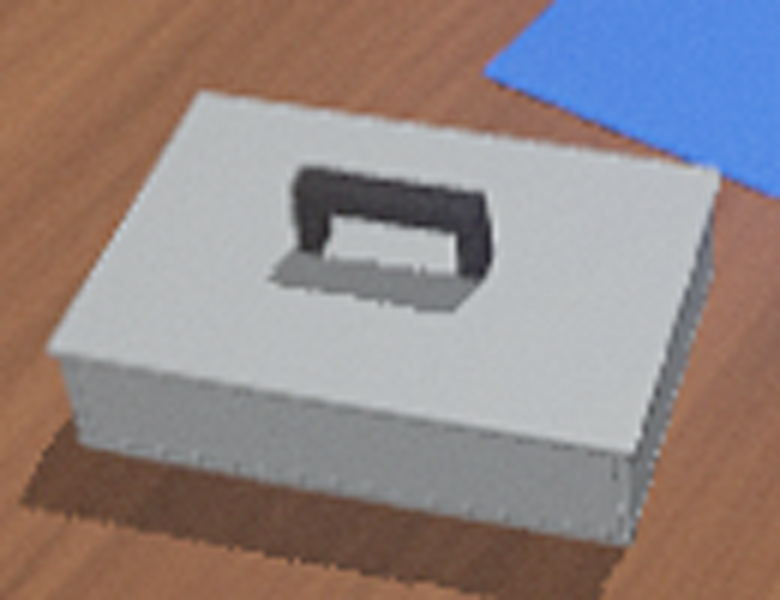

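View pics/c2.png

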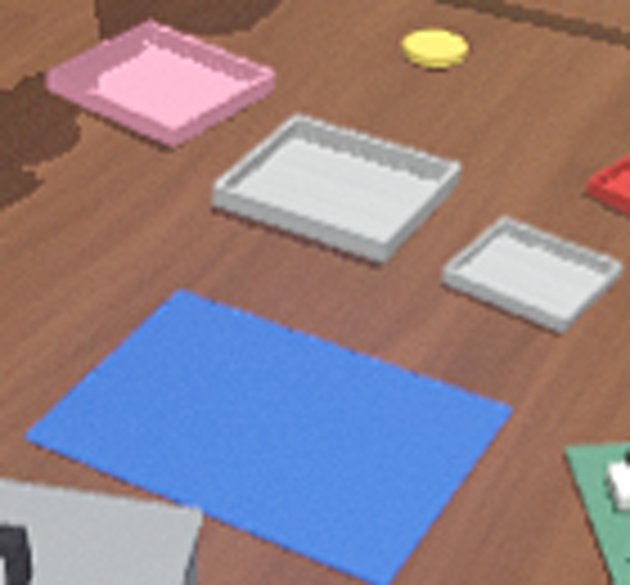

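View pics/c3.png

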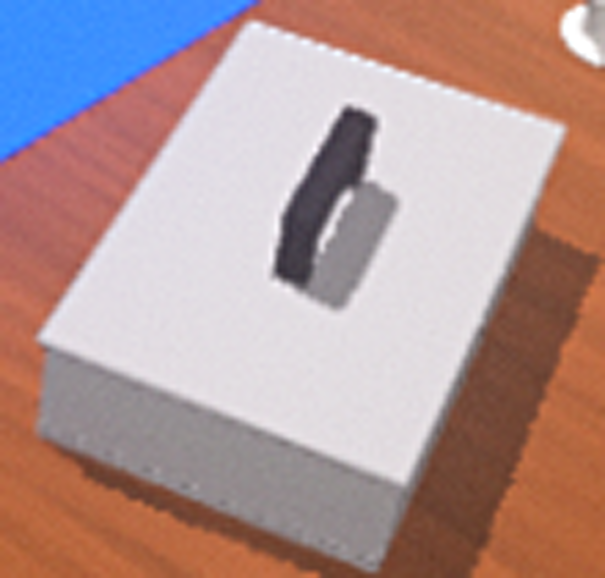

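View pics/c4.png

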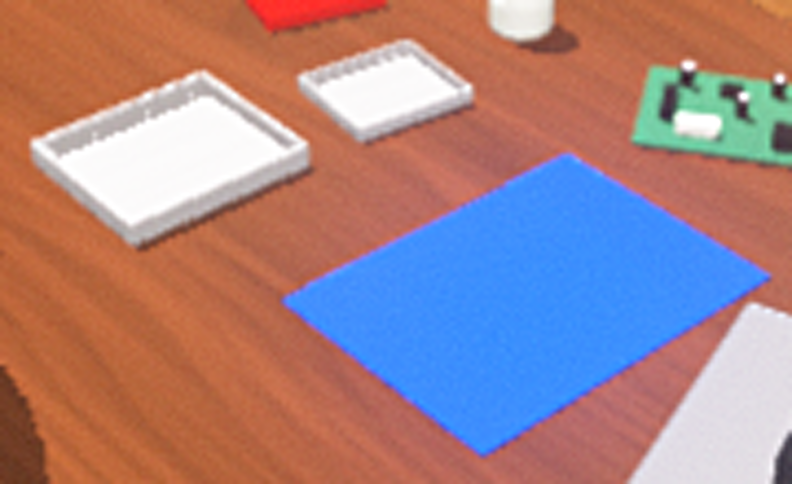

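```bash
python3 - <<'E'
from h import *
from scipy.optimize import least_squares
A=load("scene0.png");B=load("side0.png")
def cv(p,f,o): return (np.array(p,float)+.5)/f-.5+np.array(o)
D={"lid":(60,236,156,[(200,92),(719,172),(632,452),(50,352)],[(250,20),(566,128),(405,486),(40,342)],6,(135,205),5.5,(285,200)),
"mat":(3,260,190,[(180,291),(512,408),(388,584),(27,437)],[(568,153),(771,276),(486,454),(284,299)],4.5,(210,120),4.4,(160,135)),
"tray":(18,150,130,[(299,116),(461,165),(381,252),(213,187)],[(202,71),(310,152),(137,232),(32,144)],4.5,(210,120),4.4,(160,135))}
for n,(z,L,W,pa,pb,fa,oa,fb,ob) in D.items():
  PS=[]
  for c,p,f,o in((A,pa,fa,oa),(B,pb,fb,ob)):
    P=np.array([at(c,*cv(q,f,o),z)[:2] for q in p]); PS.append(P)
    m=P.mean(0); e=[np.linalg.norm(P[i]-P[(i+1)%4]) for i in range(4)]
    d1=P[1]-P[0]+P[2]-P[3]; d2=P[3]-P[0]+P[2]-P[1]
    print(n,m.round(1),np.round(e,1),"e01 ang",np.degrees(np.arctan2(d1[1],d1[0])).round(2),"e03 ang",np.degrees(np.arctan2(d2[1],d2[0])).round(2)); print(P.round(0).tolist())
E
```

```text
lid [ 471.1 -274.4] [233.8 152.6 231.7 155.5] e01 ang 16.74 e03 ang -72.64
[[336.0, -234.0], [560.0, -168.0], [605.0, -314.0], [383.0, -382.0]]
lid [ 466.9 -272.1] [154.2 234.5 152.4 236.6] e01 ang -73.17 e03 ang -162.98
[[558.0, -164.0], [601.0, -312.0], [377.0, -379.0], [332.0, -234.0]]
mat [530.4 -19.6] [256.9 185.7 256.7 187. ] e01 ang -2.0 e03 ang -92.08
[[405.0, 78.0], [662.0, 69.0], [655.0, -117.0], [399.0, -109.0]]
mat [527.4 -17.3] [189.5 257.4 189.4 258.6] e01 ang -92.38 e03 ang 177.73
[[660.0, 72.0], [652.0, -117.0], [395.0, -107.0], [402.0, 82.0]]
tray [448.9 250.7] [146.7 142.2 151.1 131.1] e01 ang -5.09 e03 ang -93.16
[[379.0, 323.0], [526.0, 315.0], [520.0, 173.0], [370.0, 192.0]]
tray [442.6 254. ] [139.4 146.  137.  150.2] e01 ang -94.08 e03 ang 178.03
[[523.0, 321.0], [511.0, 182.0], [365.0, 188.0], [372.0, 325.0]]
```

The lid is at about (469,-273) with yaw 17°. The mat is at (529,-18.5), yaw -2.2°, and the tray at about (446,253), yaw -3°. Measured sizes match the given ones within 3–4 mm, except the tray, where the scene and side views differ by up to about 12 mm. Moving toward the lid, high up.

servo_tool:
  series:
    - {"x":-0.59,"y":-0.71,"hand":1}
    - {"x":-0.59,"y":-0.71}
    - {"x":-0.59,"y":-0.71}
    - {"x":-0.59,"y":-0.71}
    - {"x":-0.59,"y":-0.71}
    - {"x":-0.59,"y":-0.71}
    - {"x":-0.59,"y":-0.71}
  newtons: 60

```text
validation failed for argument at $.se...
```

```bash
cat >> h.py <<'E'
def rel(x,y,z,yx):
    s=state(); R=np.array(s["tool_rot"]); p=np.array(s["tool_pos"])
    a=np.radians(yx); X=np.array([np.cos(a),np.sin(a),0]); Z=np.array([0,0,-1.]); T=np.stack([X,np.cross(Z,X),Z],1)
    d=R.T@(np.array([x,y,z])-p)/300; w=cv2.Rodrigues(R.T@T)[0].ravel()/.5
    print("t",round(s["clock"],2),"pos",p.round(1),"q",np.round(s["q"],0),"w",round(s["grip_width"],1),"F",np.round(s["wrist_force"],1)); print("shift",d.round(4),"turn",w.round(4))
E
python3 -c "
from h import *
rel(469,-273,250,197)
snap('wrist','w1.png')"
```

```text
t 0.15 pos [159.  500.2 252.9] q [63. 15. -3. 72. -0. 81.] w 85.7 F [ 1.2 -0.2 -0.3]
shift [-1.7657 -2.1429  0.0113] turn [-1.5000e-03 -7.0000e-04 -1.2091e+00]
```

View pics/w1.png

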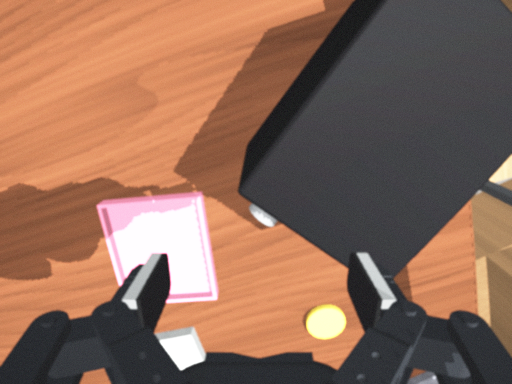

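All fields are apparently required in every row. Retrying with each row complete.

servo_tool:
  series:
    - {"x":-0.59,"y":-0.71,"z":0,"rx":0,"ry":0,"rz":0,"hand":1}
    - {"x":-0.59,"y":-0.71,"z":0,"rx":0,"ry":0,"rz":0,"hand":1}
    - {"x":-0.59,"y":-0.71,"z":0,"rx":0,"ry":0,"rz":0,"hand":1}
    - {"x":-0.59,"y":-0.71,"z":0,"rx":0,"ry":0,"rz":0,"hand":1}
    - {"x":-0.59,"y":-0.71,"z":0,"rx":0,"ry":0,"rz":0,"hand":1}
    - {"x":-0.59,"y":-0.71,"z":0,"rx":0,"ry":0,"rz":0,"hand":1}
    - {"x":-0.59,"y":-0.71,"z":0,"rx":0,"ry":0,"rz":0,"hand":1}
  newtons: 60

```text
clock: 0.9
tool_pos: [264.0, 241.4, 253.4]
tool_rot: [[-0.952, 0.307, 0.001], [0.307, 0.952, -0.0], [-0.001, -0.0, -1.0]]
wrist_force: [-0.3, 0.1, 0.8]
grip_width: 85.7
```

```bash
python3 -c "
from h import *
rel(469,-273,250,197)
snap('wrist','w2.png')"
```

```text
t 0.9 pos [264.  241.4 253.4] q [ 29.  -1. -22.  69.  -0.  47.] w 85.7 F [-0.3  0.1  0.8]
shift [-1.1765 -1.4223  0.0122] turn [-5.000e-04  1.200e-03 -1.217e+00]
```

View pics/w2.png

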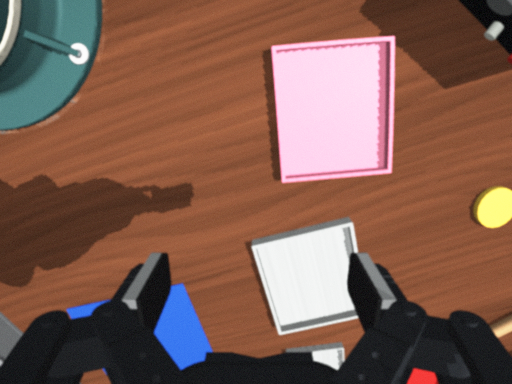

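The wrist view shows the large grey tray at (305,275), the pink tray at (335,110), and the mat's corner at lower left. Continuing.

servo_tool:
  series:
    - {"x":-0.65,"y":-0.75,"z":0,"rx":0,"ry":0,"rz":0,"hand":1}
    - {"x":-0.65,"y":-0.75,"z":0,"rx":0,"ry":0,"rz":0,"hand":1}
    - {"x":-0.65,"y":-0.75,"z":0,"rx":0,"ry":0,"rz":0,"hand":1}
    - {"x":-0.65,"y":-0.75,"z":0,"rx":0,"ry":0,"rz":0,"hand":1}
    - {"x":-0.65,"y":-0.75,"z":0,"rx":0,"ry":0,"rz":0,"hand":1}
    - {"x":-0.65,"y":-0.75,"z":0,"rx":0,"ry":0,"rz":0,"hand":1}
    - {"x":-0.65,"y":-0.75,"z":0,"rx":0,"ry":0,"rz":0,"hand":1}
    - {"x":-0.65,"y":-0.75,"z":0,"rx":0,"ry":0,"rz":0,"hand":1}

```text
clock: 1.75
tool_pos: [382.0, -31.0, 252.9]
tool_rot: [[-0.952, 0.305, -0.001], [0.305, 0.952, 0.0], [0.001, -0.0, -1.0]]
wrist_force: [-1.1, 0.3, 0.2]
grip_width: 85.5
```

```bash
python3 -c "
from h import *
c=load('w2.png')
for q in [(350,220),(253,242),(279,333)]: print(at(c,*q,18).round(1))
rel(469,-273,250,197)
snap('wrist','w3.png')"
```

```text
[370.6 327.7  18. ]
[362.5 203.8  18. ]
[514.1 193.4  18. ]
t 1.75 pos [382.  -31.  252.9] q [-17.   1. -20.  69.  -0.   1.] w 85.5 F [-1.1  0.3  0.2]
shift [-0.5223 -0.6797  0.0095] turn [ 2.0000e-04 -1.1000e-03 -1.2137e+00]
```

View pics/w3.png

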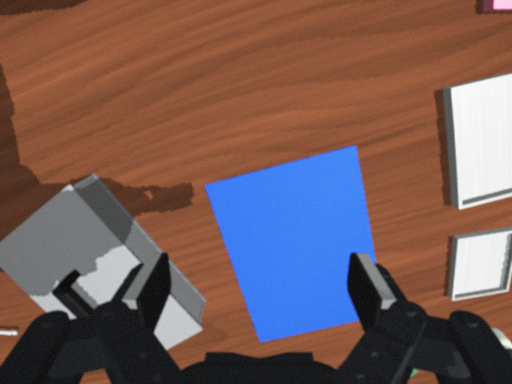

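servo_tool:
  series:
    - {"x":-0.46,"y":-0.6,"z":0,"rx":0,"ry":0,"rz":-0.95,"hand":1}
    - {"x":-0.46,"y":-0.6,"z":0,"rx":0,"ry":0,"rz":-0.95,"hand":1}
    - {"x":-0.46,"y":-0.6,"z":0,"rx":0,"ry":0,"rz":-0.95,"hand":1}
    - {"x":-0.46,"y":-0.6,"z":0,"rx":0,"ry":0,"rz":-0.95,"hand":1}
    - {"x":-0.46,"y":-0.6,"z":0,"rx":0,"ry":0,"rz":-0.95,"hand":1}
    - {"x":-0.46,"y":-0.6,"z":0,"rx":0,"ry":0,"rz":-0.95,"hand":1}
    - {"x":-0.46,"y":-0.6,"z":0,"rx":0,"ry":0,"rz":-0.95,"hand":1}
    - {"x":-0.46,"y":-0.6,"z":0,"rx":0,"ry":0,"rz":-0.95,"hand":1}

```text
clock: 2.6
tool_pos: [457.9, -241.1, 253.4]
tool_rot: [[-0.986, -0.168, -0.0], [-0.168, 0.986, 0.0], [0.0, 0.0, -1.0]]
wrist_force: [-0.1, 0.2, -0.6]
grip_width: 85.9
```

```bash
python3 -c "
from h import *
c=load('w3.png')
for q in [(206,185),(357,146),(262,342)]: print(at(c,*q,3).round(1))
rel(469,-273,250,197)
snap('wrist','w4.png')"
```

```text
[ 395.1 -101.9    3. ]
[403.9  86.8   3. ]
[ 654.2 -111.     3. ]
t 2.6 pos [ 457.9 -241.1  253.4] q [-37.  14.  -4.  72.   0. -46.] w 85.9 F [-0.1  0.2 -0.6]
shift [-0.0185 -0.1109  0.0113] turn [ 1.000e-03 -2.000e-04 -2.552e-01]
```

View pics/w4.png

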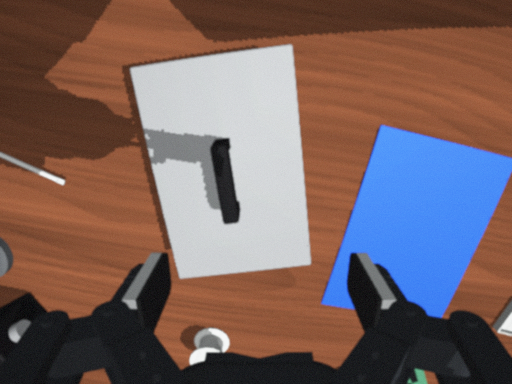

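```bash
python3 -c "
from h import *
c=load('w4.png')
P=np.array([at(c,*q,60) for q in [(131,67),(292,45),(311,265),(180,278)]])[:,:2]
print(P.round(1),P.mean(0)); d=P[3]-P[0]+P[2]-P[1]; print(np.degrees(np.arctan2(d[1],d[0])),np.linalg.norm(P[0]-P[1]),np.linalg.norm(P[0]-P[3]),np.linalg.norm(P[1]-P[2]))
H=np.array([at(c,*q,97) for q in [(223,139),(231,220)]]);print(H, (H[0]+H[1])/2)
h=H[1]-H[0];print(np.linalg.norm(h),np.degrees(np.arctan2(h[1],h[0])))
"
python3 -c "
import cv2
a=cv2.imread('pics/w4.png');cv2.imwrite('pics/w4c.png',cv2.resize(a[120:240,160:300],None,fx=5,fy=5,interpolation=cv2.INTER_CUBIC))"
```

```text
[[ 378.7 -375.6]
 [ 335.2 -229. ]
 [ 559.2 -160.5]
 [ 602.7 -307.9]] [ 468.93533375 -268.25646276]
16.90101526130313 152.970264253155 234.06144203750733 234.18718978592761
[[ 425.8865266  -276.46350727   97.        ]
 [ 501.68605972 -258.46827075   97.        ]] [ 463.78629316 -267.46588901   97.        ]
77.90633965424949 13.355100467634049
```

View pics/w4c.png

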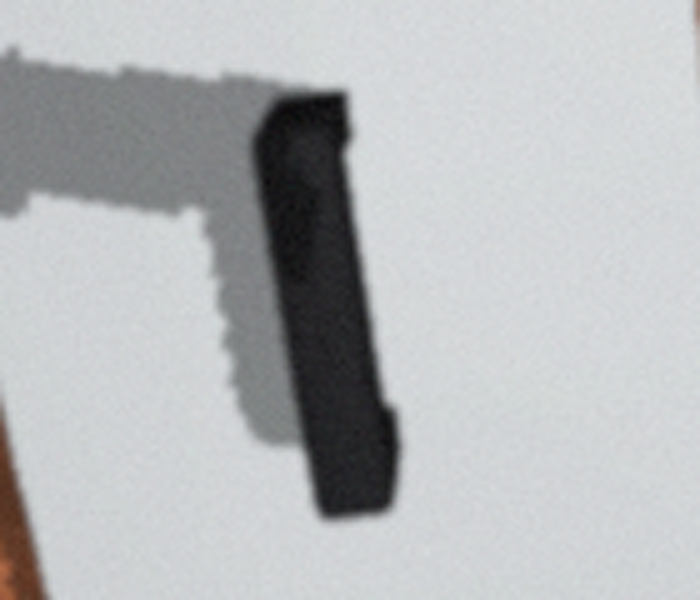

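servo_tool:
  series:
    - {"x":-0.019,"y":-0.104,"z":0.27,"rx":0,"ry":0,"rz":-0.255,"hand":1}
    - {"x":-0.019,"y":-0.104,"z":0.27,"rx":0,"ry":0,"rz":-0.255,"hand":1}
    - {"x":-0.019,"y":-0.104,"z":0.27,"rx":0,"ry":0,"rz":-0.255,"hand":0.6}
    - {"x":-0.019,"y":-0.104,"z":0.27,"rx":0,"ry":0,"rz":-0.255,"hand":0.6}
    - {"x":-0.019,"y":-0.104,"z":0.27,"rx":0,"ry":0,"rz":-0.255,"hand":0.6}
    - {"x":-0.019,"y":-0.104,"z":0.27,"rx":0,"ry":0,"rz":-0.255,"hand":0.6}
    - {"x":-0.019,"y":-0.104,"z":0.27,"rx":0,"ry":0,"rz":-0.255,"hand":0.6}

```text
clock: 3.35
tool_pos: [469.0, -272.8, 173.5]
tool_rot: [[-0.957, -0.291, 0.001], [-0.291, 0.957, -0.001], [-0.001, -0.002, -1.0]]
wrist_force: [-0.0, -0.4, -0.2]
grip_width: 51.0
```

```bash
python3 -c "
from h import *
rel(469,-271,93,197)
snap('wrist','w5.png')
snap('scene','s5.png');snap('side','d5.png')
import cv2
a=cv2.imread('pics/s5.png')[180:300,130:270];b=cv2.imread('pics/d5.png')[160:300,285:425]
cv2.imwrite('pics/j5.png',np.hstack([cv2.resize(a,(400,343),interpolation=2),cv2.resize(b,(400,343),interpolation=2)]))
"
```

```text
t 3.35 pos [ 469.  -272.8  173.5] q [-39.  19. -10.  61.   0. -56.] w 51.0 F [-0.  -0.4 -0.2]
shift [-0.0015  0.0063  0.2683] turn [-0.003   0.0021 -0.0035]
```

View pics/w5.png

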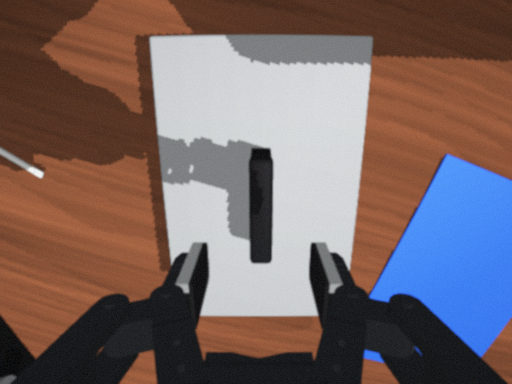

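View pics/j5.png

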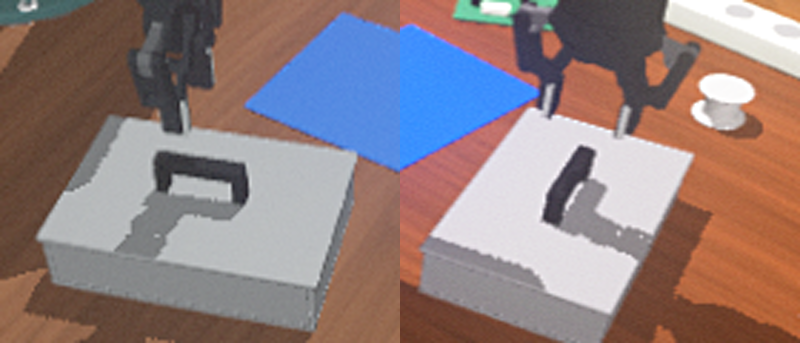

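The bar is at column 261 against a jaw centre of 258, straight in the view, so alignment is good. Checking the position along x.

```bash
python3 -c "
from h import *
c=load('w5.png')
for q in [(150,37),(373,37),(258,317),(262,36)]: print(at(c,*q,60).round(1))
H=np.array([at(c,*q,97) for q in [(261,159),(261,263)]]);print(H,H.mean(0))
print(proj(c,[469,-271,97]))
"
```

```text
[ 379.8 -376.5   60. ]
[ 334.8 -229.5   60. ]
[ 582.7 -236.9   60. ]
[ 357.6 -302.6   60. ]
[[ 431.99465677 -280.64705924   97.        ]
 [ 504.89597809 -258.20238513   97.        ]] [ 468.44531743 -269.42472219   97.        ]
[258.5403494  214.23875976]
```

servo_tool:
  series:
    - {"x":-0.004,"y":0.008,"z":0.13,"rx":0,"ry":0,"rz":0,"hand":0.6}
    - {"x":-0.004,"y":0.008,"z":0.22,"rx":0,"ry":0,"rz":0,"hand":0.6}
    - {"x":-0.004,"y":0.008,"z":0.268,"rx":0,"ry":0,"rz":0,"hand":0.6}
    - {"x":-0.004,"y":0.008,"z":0.268,"rx":0,"ry":0,"rz":0,"hand":0.6}
    - {"x":-0.004,"y":0.008,"z":0.268,"rx":0,"ry":0,"rz":0,"hand":0.6}
    - {"x":-0.004,"y":0.008,"z":0.268,"rx":0,"ry":0,"rz":0,"hand":0.6}

```text
clock: 4.1
tool_pos: [469.6, -270.7, 92.9]
tool_rot: [[-0.957, -0.29, 0.001], [-0.29, 0.957, -0.001], [-0.001, -0.001, -1.0]]
wrist_force: [0.2, 0.1, -0.1]
grip_width: 51.4
```

```bash
python3 -c "
from h import *
rel(469.5,-270.3,93,197)
snap('wrist','w6.png')"
```

```text
t 4.1 pos [ 469.6 -270.7   92.9] q [-39.  22. -18.  49.  -0. -55.] w 51.4 F [ 0.2  0.1 -0.1]
shift [-0.      0.0015 -0.0002] turn [-0.0026  0.0017 -0.0041]
```

View pics/w6.png

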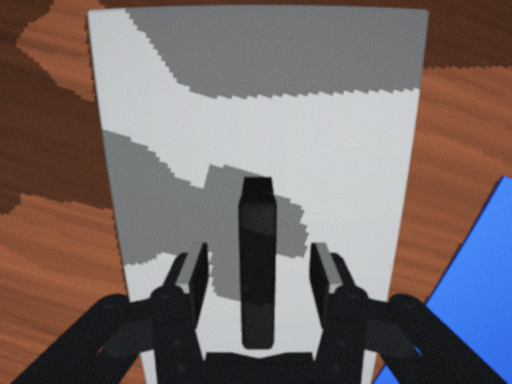

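The bar is centred between the pads, at column 258. Closing the gripper.

servo_tool:
  series:
    - {"x":0,"y":0,"z":0,"rx":0,"ry":0,"rz":0,"hand":0.3}
    - {"x":0,"y":0,"z":0,"rx":0,"ry":0,"rz":0,"hand":0.15}
    - {"x":0,"y":0,"z":0,"rx":0,"ry":0,"rz":0,"hand":0.05}
    - {"x":0,"y":0,"z":0,"rx":0,"ry":0,"rz":0,"hand":0}
    - {"x":0,"y":0,"z":0,"rx":0,"ry":0,"rz":0,"hand":0}
    - {"x":0,"y":0,"z":0,"rx":0,"ry":0,"rz":0,"hand":0}
    - {"x":0,"y":0,"z":0,"rx":0,"ry":0,"rz":0,"hand":0}
    - {"x":0,"y":0,"z":0,"rx":0,"ry":0,"rz":0,"hand":0}
  newtons: 70

```text
clock: 4.95
tool_pos: [469.3, -270.5, 92.4]
tool_rot: [[-0.957, -0.29, 0.001], [-0.29, 0.957, -0.001], [-0.0, -0.001, -1.0]]
wrist_force: [-0.7, 0.3, 5.6]
grip_width: 14.9
```

```bash
python3 -c "
from h import *
rel(469.5,-270.3,170,197)"
```

```text
t 4.95 pos [ 469.3 -270.5   92.4] q [-39.  22. -18.  49.  -0. -55.] w 14.9 F [-0.7  0.3  5.6]
shift [-9.000e-04  1.000e-04 -2.585e-01] turn [-0.0014  0.0009 -0.004 ]
```

servo_tool:
  series:
    - {"x":0,"y":0,"z":-0.02,"rx":0,"ry":0,"rz":0,"hand":0}
    - {"x":0,"y":0,"z":-0.05,"rx":0,"ry":0,"rz":0,"hand":0}
    - {"x":0,"y":0,"z":-0.1,"rx":0,"ry":0,"rz":0,"hand":0}
    - {"x":0,"y":0,"z":-0.16,"rx":0,"ry":0,"rz":0,"hand":0}
    - {"x":0,"y":0,"z":-0.22,"rx":0,"ry":0,"rz":0,"hand":0}
    - {"x":0,"y":0,"z":-0.27,"rx":0,"ry":0,"rz":0,"hand":0}
    - {"x":0,"y":0,"z":-0.27,"rx":0,"ry":0,"rz":0,"hand":0}

```text
clock: 5.65
tool_pos: [469.8, -270.9, 175.1]
tool_rot: [[-0.957, -0.29, 0.003], [-0.29, 0.957, -0.002], [-0.002, -0.003, -1.0]]
wrist_force: [1.0, -0.4, -1.3]
grip_width: 14.8
```

```bash
python3 -c "
from h import *
rel(529,-17,172,177.8)
snap('wrist','w7.png')
snap('scene','s7.png');snap('side','d7.png')
a=cv2.imread('pics/s7.png')[150:300,130:330];b=cv2.imread('pics/d7.png')[130:300,220:420]
cv2.imwrite('pics/j7.png',np.hstack([cv2.resize(a,(400,300),interpolation=2),cv2.resize(b,(400,300),interpolation=2)]))
"
```

```text
t 5.65 pos [ 469.8 -270.9  175.1] q [-39.  19. -10.  61.  -0. -55.] w 14.8 F [ 1.  -0.4 -1.3]
shift [-0.4345  0.7525  0.009 ] turn [-0.0048  0.0046  0.6662]
```

View pics/w7.png

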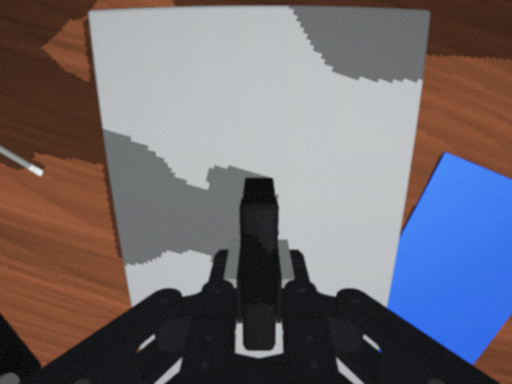

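View pics/j7.png

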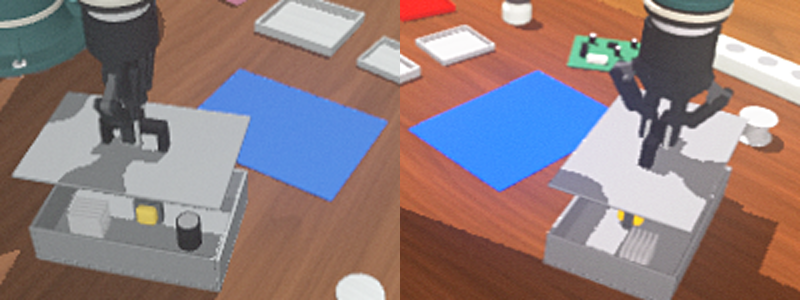

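The lid came off cleanly. The box shows the heat sink at its low-x end, the transformer in the middle and the capacitor at the far end. Carrying the lid to the mat.

servo_tool:
  series:
    - {"x":-0.02,"y":0.05,"z":0.01,"rx":-0.005,"ry":0.005,"rz":0.03,"hand":0}
    - {"x":-0.07,"y":0.14,"z":0.01,"rx":-0.005,"ry":0.005,"rz":0.1,"hand":0}
    - {"x":-0.14,"y":0.26,"z":0.01,"rx":-0.005,"ry":0.005,"rz":0.2,"hand":0}
    - {"x":-0.22,"y":0.39,"z":0.01,"rx":-0.005,"ry":0.005,"rz":0.33,"hand":0}
    - {"x":-0.3,"y":0.52,"z":0.01,"rx":-0.005,"ry":0.005,"rz":0.46,"hand":0}
    - {"x":-0.37,"y":0.64,"z":0.01,"rx":-0.005,"ry":0.005,"rz":0.57,"hand":0}
    - {"x":-0.415,"y":0.72,"z":0.01,"rx":-0.005,"ry":0.005,"rz":0.64,"hand":0}
    - {"x":-0.434,"y":0.755,"z":0.01,"rx":-0.005,"ry":0.005,"rz":0.666,"hand":0}

```text
clock: 6.6
tool_pos: [527.7, -13.3, 169.0]
tool_rot: [[-0.999, 0.037, -0.004], [0.037, 0.999, 0.003], [0.004, 0.003, -1.0]]
wrist_force: [-0.6, -0.5, -1.1]
grip_width: 14.8
```

servo_tool:
  series:
    - {"x":0,"y":0,"z":0,"rx":0,"ry":0,"rz":0,"hand":0}
    - {"x":0,"y":0,"z":0,"rx":0,"ry":0,"rz":0,"hand":0}

```text
clock: 6.8
tool_pos: [527.6, -15.9, 169.3]
tool_rot: [[-0.999, 0.037, -0.004], [0.037, 0.999, 0.002], [0.004, 0.002, -1.0]]
wrist_force: [0.3, -0.4, -2.1]
grip_width: 15.0
```

```bash
python3 -c "
from h import *
rel(529,-16,70,177.8)
snap('wrist','w8.png')
snap('scene','s8.png');snap('side','d8.png')
a=cv2.imread('pics/s8.png')[130:280,180:380];b=cv2.imread('pics/d8.png')[90:240,200:400]
cv2.imwrite('pics/j8.png',np.hstack([cv2.resize(a,(400,300),interpolation=2),cv2.resize(b,(400,300),interpolation=2)]))
"
```

```text
t 6.8 pos [527.6 -15.9 169.3] q [-11.  18. -12.  60.   0.  -8.] w 15.0 F [ 0.3 -0.4 -2.1]
shift [-0.006  -0.0007  0.3309] turn [ 0.0039 -0.0078  0.0019]
```

View pics/w8.png

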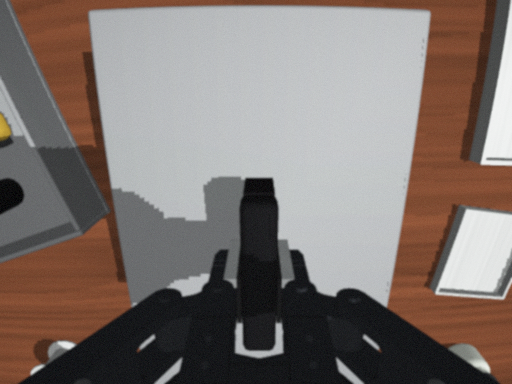

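View pics/j8.png

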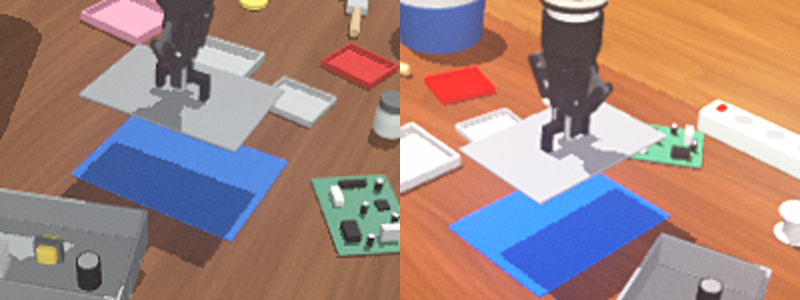

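servo_tool:
  series:
    - {"x":-0.005,"y":0,"z":0.05,"rx":0.003,"ry":-0.008,"rz":0,"hand":0}
    - {"x":-0.005,"y":0,"z":0.12,"rx":0.003,"ry":-0.008,"rz":0,"hand":0}
    - {"x":-0.005,"y":0,"z":0.2,"rx":0.003,"ry":-0.008,"rz":0,"hand":0}
    - {"x":-0.005,"y":0,"z":0.27,"rx":0.003,"ry":-0.008,"rz":0,"hand":0}
    - {"x":-0.005,"y":0,"z":0.32,"rx":0.003,"ry":-0.008,"rz":0,"hand":0}
    - {"x":-0.005,"y":0,"z":0.36,"rx":0.003,"ry":-0.008,"rz":0,"hand":0}
    - {"x":-0.005,"y":0,"z":0.36,"rx":0.003,"ry":-0.008,"rz":0,"hand":0}
    - {"x":-0.005,"y":0,"z":0.36,"rx":0.003,"ry":-0.008,"rz":0,"hand":0}

```text
clock: 7.75
tool_pos: [529.1, -16.1, 62.1]
tool_rot: [[-0.999, 0.039, 0.001], [0.039, 0.999, 0.0], [-0.001, 0.001, -1.0]]
wrist_force: [-0.7, -0.4, -1.8]
grip_width: 14.6
```

```bash
python3 -c "
from h import *
rel(529,-16,49,177.8)
snap('scene','s9.png');snap('side','d9.png')
a=cv2.imread('pics/s9.png')[170:260,205:335];b=cv2.imread('pics/d9.png')[150:250,215:345]
cv2.imwrite('pics/a9.png',cv2.resize(a,None,fx=6,fy=6,interpolation=2));cv2.imwrite('pics/b9.png',cv2.resize(b,None,fx=6,fy=6,interpolation=2))
"
```

```text
t 7.75 pos [529.1 -16.1  62.1] q [-11.  23. -23.  44.   0.  -8.] w 14.6 F [-0.7 -0.4 -1.8]
shift [0.0005 0.0003 0.0438] turn [ 0.0011  0.002  -0.0012]
```

View pics/a9.png

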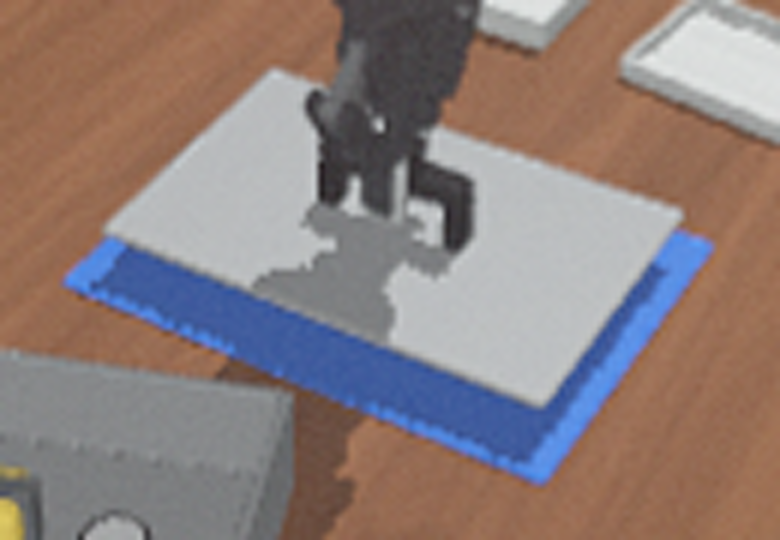

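View pics/b9.png

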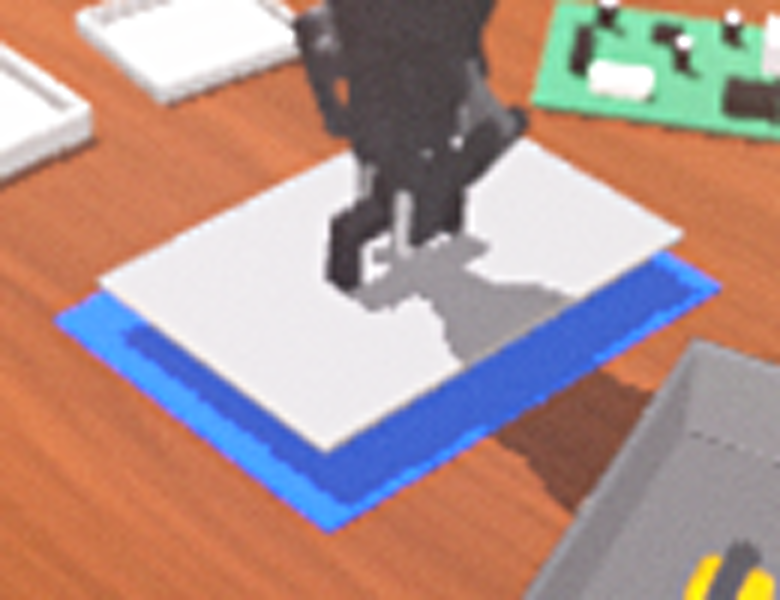

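```bash
python3 -c "
from h import *
def f(c,l,z,o): return np.array([at(c,*((np.array(p)+.5)/6-.5+np.array(o)),z)[:2] for p in l])
A=load('s9.png');B=load('d9.png')
L=f(A,[(275,70),(683,212),(545,408),(105,230)],29,(205,170));M=f(A,[(712,243),(65,280)],3,(205,170));print(L.round(1).tolist(),L.mean(0),M.round(1).tolist(),M.mean(0))
L=f(B,[(682,233),(100,280),(327,452)],29,(215,150));M=f(B,[(720,287),(57,320),(330,530)],3,(215,150));print(L.round(1).tolist(),L[:2].mean(0),M.round(1).tolist(),M[:2].mean(0))
"
```

```text
[[417.7, 62.5], [649.4, 53.9], [645.9, -102.4], [411.8, -91.7]] [531.20357527 -19.44175259] [[661.5, 69.4], [397.1, -107.0]] [529.2768129  -18.82416387]
[[642.2, -96.6], [414.3, 65.0], [406.6, -90.4]] [528.25206003 -15.79424909] [[651.2, -116.8], [400.9, 81.4], [393.6, -106.3]] [526.04341278 -17.72253925]
```

The lid sits about 2 mm from the mat's centre. Lowering it onto the mat.

servo_tool:
  series:
    - {"x":0.006,"y":0,"z":0.015,"rx":0,"ry":0,"rz":0,"hand":0}
    - {"x":0.006,"y":0,"z":0.028,"rx":0,"ry":0,"rz":0,"hand":0}
    - {"x":0.006,"y":0,"z":0.036,"rx":0,"ry":0,"rz":0,"hand":0}
    - {"x":0.006,"y":0,"z":0.041,"rx":0,"ry":0,"rz":0,"hand":0}
    - {"x":0.006,"y":0,"z":0.044,"rx":0,"ry":0,"rz":0,"hand":0}
    - {"x":0.006,"y":0,"z":0.045,"rx":0,"ry":0,"rz":0,"hand":0}
    - {"x":0.006,"y":0,"z":0.045,"rx":0,"ry":0,"rz":0,"hand":0}
    - {"x":0.006,"y":0,"z":0.045,"rx":0,"ry":0,"rz":0,"hand":0}

```text
clock: 8.65
tool_pos: [527.3, -15.5, 48.5]
tool_rot: [[-0.999, 0.038, 0.001], [0.038, 0.999, 0.001], [-0.001, 0.001, -1.0]]
wrist_force: [-0.7, 0.6, 1.0]
grip_width: 14.8
```

```bash
python3 -c "
from h import *
rel(527,-16,49,177.8)"
```

```text
t 8.65 pos [527.3 -15.5  48.5] q [-11.  24. -24.  42.   0.  -8.] w 14.8 F [-0.7  0.6  1. ]
shift [ 0.001  -0.0018 -0.0018] turn [0.0011 0.0023 0.0002]
```

servo_tool:
  series:
    - {"x":0,"y":0,"z":0.002,"rx":0,"ry":0,"rz":0,"hand":0}
    - {"x":0,"y":0,"z":0.003,"rx":0,"ry":0,"rz":0,"hand":0}
    - {"x":0,"y":0,"z":0.003,"rx":0,"ry":0,"rz":0,"hand":0}

```text
clock: 8.95
tool_pos: [527.3, -15.5, 48.4]
tool_rot: [[-0.999, 0.038, 0.002], [0.038, 0.999, 0.0], [-0.002, 0.0, -1.0]]
wrist_force: [-6.6, 1.5, 18.5]
grip_width: 14.5
```

The lid is resting on the mat. Releasing it slowly.

servo_tool:
  series:
    - {"x":0,"y":0,"z":0.001,"rx":0,"ry":0,"rz":0,"hand":0.2}
    - {"x":0,"y":0,"z":0,"rx":0,"ry":0,"rz":0,"hand":0.3}
    - {"x":0,"y":0,"z":0,"rx":0,"ry":0,"rz":0,"hand":0.5}
    - {"x":0,"y":0,"z":0,"rx":0,"ry":0,"rz":0,"hand":0.6}
    - {"x":0,"y":0,"z":0,"rx":0,"ry":0,"rz":0,"hand":0.6}
    - {"x":0,"y":0,"z":-0.05,"rx":0,"ry":0,"rz":0,"hand":0.6}
    - {"x":0,"y":0,"z":-0.15,"rx":0,"ry":0,"rz":0,"hand":0.6}
    - {"x":0,"y":0,"z":-0.3,"rx":0,"ry":0,"rz":0,"hand":0.6}

```text
clock: 9.75
tool_pos: [526.0, -15.4, 137.0]
tool_rot: [[-0.999, 0.038, -0.003], [0.038, 0.999, 0.001], [0.003, 0.001, -1.0]]
wrist_force: [0.8, -0.6, 0.6]
grip_width: 51.6
```

servo_tool:
  series:
    - {"x":0,"y":0,"z":-0.16,"rx":0,"ry":0,"rz":0,"hand":0.6}
    - {"x":0,"y":0,"z":-0.3,"rx":0,"ry":0,"rz":0,"hand":1}
    - {"x":0,"y":0,"z":-0.4,"rx":0,"ry":0,"rz":0,"hand":1}
    - {"x":0,"y":0,"z":-0.4,"rx":0,"ry":0,"rz":0,"hand":1}
    - {"x":0,"y":0,"z":-0.4,"rx":0,"ry":0,"rz":0,"hand":1}

```text
clock: 10.25
tool_pos: [527.3, -15.7, 257.5]
tool_rot: [[-0.999, 0.038, 0.002], [0.038, 0.999, 0.0], [-0.002, 0.0, -1.0]]
wrist_force: [-0.2, 1.2, -0.5]
grip_width: 85.1
```

```bash
python3 -c "
from h import *
rel(469,-272,250,197)
snap('scene','s10.png');snap('side','d10.png')
a=cv2.imread('pics/s10.png')[170:300,135:335];b=cv2.imread('pics/d10.png')[150:310,215:415]
cv2.imwrite('pics/a10.png',cv2.resize(a,None,fx=4,fy=4,interpolation=2));cv2.imwrite('pics/b10.png',cv2.resize(b,None,fx=3.7,fy=3.7,interpolation=2))
"
```

```text
t 10.25 pos [527.3 -15.7 257.5] q [-11.  15.  -2.  73.   0.  -8.] w 85.1 F [-0.2  1.2 -0.5]
shift [ 0.1614 -0.8612  0.0245] turn [ 1.000e-04  4.000e-03 -6.701e-01]
```

View pics/a10.png

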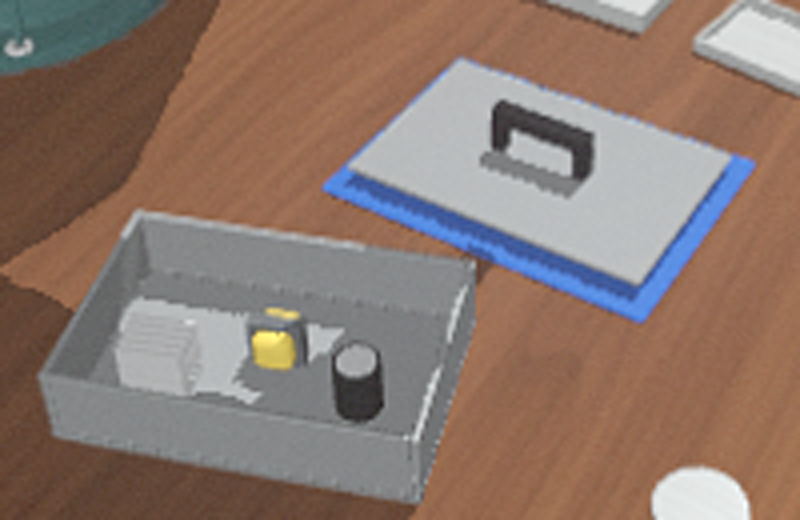

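View pics/b10.png

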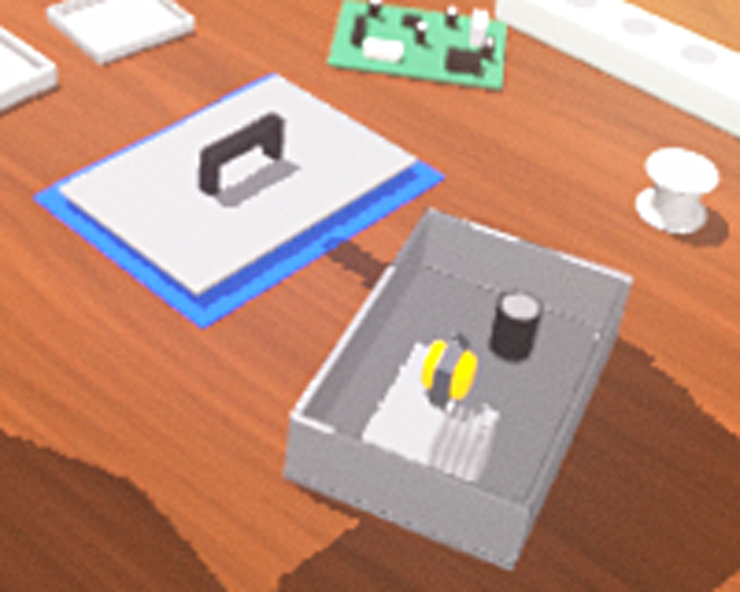

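servo_tool:
  series:
    - {"x":0.25,"y":-0.86,"z":0,"rx":0,"ry":0,"rz":-0.67,"hand":1}
    - {"x":0.25,"y":-0.86,"z":0,"rx":0,"ry":0,"rz":-0.67,"hand":1}
    - {"x":0.25,"y":-0.86,"z":0,"rx":0,"ry":0,"rz":-0.67,"hand":1}
    - {"x":0.25,"y":-0.86,"z":0.1,"rx":0,"ry":0,"rz":-0.67,"hand":1}
    - {"x":0.25,"y":-0.86,"z":0.2,"rx":0,"ry":0,"rz":-0.67,"hand":1}
    - {"x":0.25,"y":-0.86,"z":0.2,"rx":0,"ry":0,"rz":-0.67,"hand":0.6}
    - {"x":0.25,"y":-0.86,"z":0.2,"rx":0,"ry":0,"rz":-0.67,"hand":0.6}
    - {"x":0.25,"y":-0.86,"z":0.2,"rx":0,"ry":0,"rz":-0.67,"hand":0.6}

```text
clock: 11.15
tool_pos: [441.5, -270.6, 196.0]
tool_rot: [[-0.957, -0.291, -0.001], [-0.291, 0.957, 0.002], [0.0, 0.003, -1.0]]
wrist_force: [0.7, 0.4, 0.6]
grip_width: 51.2
```

servo_tool:
  series:
    - {"x":0,"y":0,"z":0,"rx":0,"ry":0,"rz":0,"hand":0.6}
    - {"x":0,"y":0,"z":0,"rx":0,"ry":0,"rz":0,"hand":0.6}

```text
clock: 11.35
tool_pos: [442.8, -269.7, 197.6]
tool_rot: [[-0.956, -0.294, 0.002], [-0.294, 0.956, 0.0], [-0.002, -0.0, -1.0]]
wrist_force: [-0.3, 0.6, -0.0]
grip_width: 51.2
```

```bash
python3 -c "
from h import *
rel(412,-288,200,197)
snap('wrist','w11.png')
"
```

```text
t 11.35 pos [ 442.8 -269.7  197.6] q [-40.  16. -11.  64.   0. -57.] w 51.2 F [-0.3  0.6 -0. ]
shift [ 0.1161 -0.0281 -0.0081] turn [-0.0005  0.0032  0.0028]
```

View pics/w11.png

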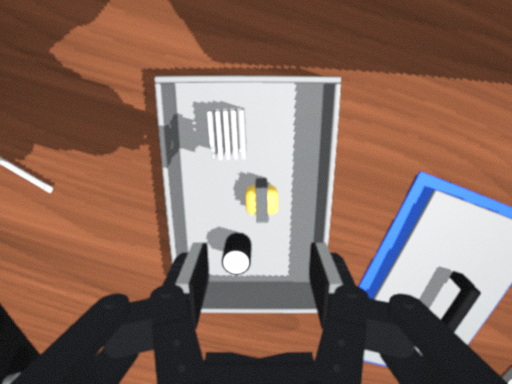

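```bash
python3 -c "
import cv2
a=cv2.imread('pics/w11.png')[65:185,155:345];cv2.imwrite('pics/w11c.png',cv2.resize(a,None,fx=4.2,fy=4.2,interpolation=2))"
```

```text
(no output)
```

View pics/w11c.png

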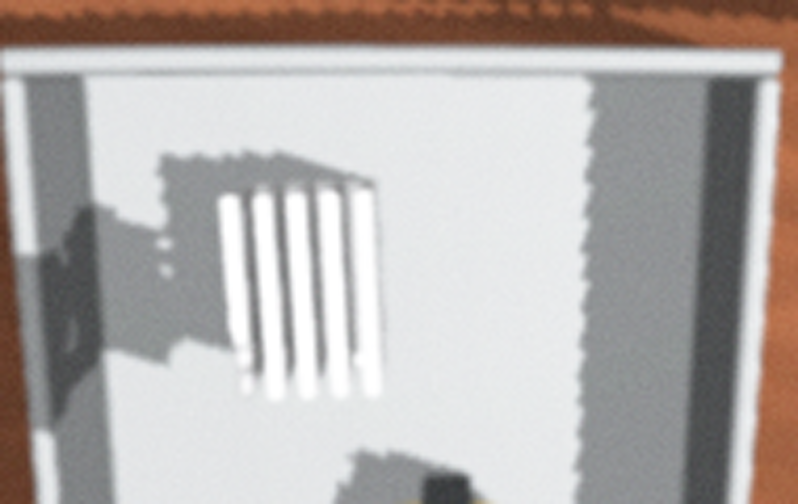

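```bash
python3 -c "
from h import *
c=load('w11.png')
g=lambda p,z=43: at(c,*((np.array(p)+.5)/4.2-.5+np.array((155,65))),z)[:2]
P={k:g(v) for k,v in dict(TL=(219,195),TR=(374,186),BR=(381,396),f2t=(252,190),f2b=(264,398),f5t=(353,187),f5b=(362,395)).items()}
for k in P: print(k,P[k].round(1))
print('TL-BR mid',(P['TL']+P['BR'])/2, np.linalg.norm(P['TL']-P['TR']),np.linalg.norm(P['TR']-P['BR']))
for a,b in(('f2t','f2b'),('f5t','f5b'),('TR','BR')):
  d=P[b]-P[a];print(np.degrees(np.arctan2(*d[::-1])))
d=P['TR']-P['TL'];print(np.degrees(np.arctan2(*d[::-1])))
# wall inside floor/ top edges
print('wall -y top inner',g((22,200),55),'+y',g((757,200),55))
for fn,p,f,o in(('s10.png',(158,328),4,(135,170)),('d10.png',(467,420),3.7,(215,150))):
  print(at(load(fn),*((np.array(p)+.5)/f-.5+np.array(o)),43))
"
```

```text
TL [ 396.6 -328.3]
TR [ 385.8 -298.6]
BR [ 427.1 -285. ]
f2t [ 393.7 -322.1]
f2b [ 434.8 -308.6]
f5t [ 387.2 -302.7]
f5b [ 428.1 -288.9]
TL-BR mid [ 411.87730131 -306.63940074] 31.591273059527214 43.56590800394778
18.161508230179304
18.61001641537376
18.296931798002394
110.15613336795968
wall -y top inner [ 407.15282446 -363.65429698] +y [ 365.01291005 -226.39224048]
[ 410.93748366 -304.73283051   43.        ]
[ 421.52608705 -303.54017546   43.        ]
```

servo_tool:
  series:
    - {"x":0.135,"y":-0.087,"z":0.1,"rx":0,"ry":0,"rz":-0.04,"hand":0.6}
    - {"x":0.135,"y":-0.087,"z":0.2,"rx":0,"ry":0,"rz":-0.04,"hand":0.6}
    - {"x":0.135,"y":-0.087,"z":0.28,"rx":0,"ry":0,"rz":-0.04,"hand":0.6}
    - {"x":0.135,"y":-0.087,"z":0.32,"rx":0,"ry":0,"rz":-0.04,"hand":0.6}
    - {"x":0.135,"y":-0.087,"z":0.32,"rx":0,"ry":0,"rz":-0.04,"hand":0.6}
    - {"x":0.135,"y":-0.087,"z":0.32,"rx":0,"ry":0,"rz":-0.04,"hand":0.6}

```text
clock: 12.0
tool_pos: [411.8, -307.1, 101.9]
tool_rot: [[-0.95, -0.312, 0.002], [-0.312, 0.95, 0.0], [-0.001, -0.0, -1.0]]
wrist_force: [-0.5, -0.9, 0.2]
grip_width: 51.0
```

```bash
python3 -c "
from h import *
rel(412,-306.5,33,198.5)
snap('wrist','w12.png')
"
```

```text
t 12.0 pos [ 411.8 -307.1  101.9] q [-46.  19. -21.  49.   0. -64.] w 51.0 F [-0.5 -0.9  0.2]
shift [-0.0008  0.0017  0.2295] turn [-0.0009  0.003  -0.0107]
```

View pics/w12.png

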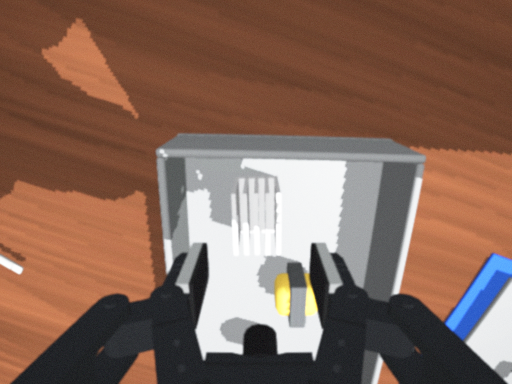

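```bash
python3 -c "
import cv2
a=cv2.imread('pics/w12.png')[160:270,200:320];cv2.imwrite('pics/w12c.png',cv2.resize(a,None,fx=5,fy=5,interpolation=2))
from h import *
c=load('w12.png')
import math
Y=math.radians(18.5)
for n,(lx,ly,z) in dict(a=(-21,-15,43),b=(-21,15,43),c=(21,15,43),d=(21,-15,43),e=(21,15,5),f=(21,-15,5)).items():
  P=[412+lx*math.cos(Y)-ly*math.sin(Y),-306.5+lx*math.sin(Y)+ly*math.cos(Y),z]
  print(n,((proj(c,P)-[200,160]+.5)*5-.5).round(0))
"
```

```text
a [158. 168.]
b [407. 168.]
c [401. 474.]
d [169. 474.]
e [385. 346.]
f [188. 346.]
```

View pics/w12c.png

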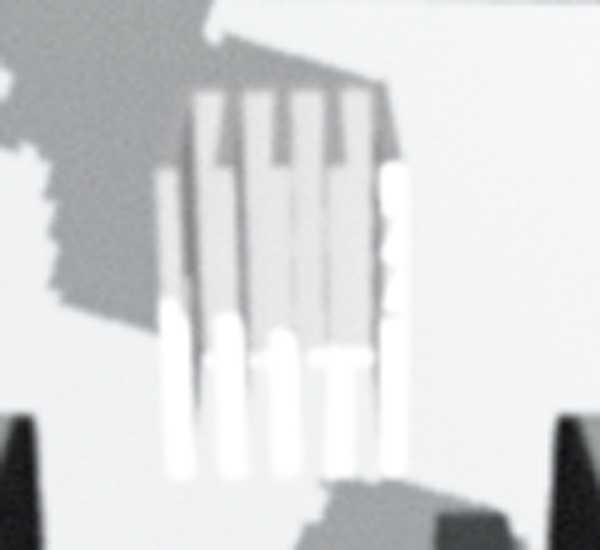

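The predicted fin-top outline matches the picture within about 1 mm. Descending.

servo_tool:
  series:
    - {"x":0,"y":0.003,"z":0.07,"rx":0,"ry":0,"rz":0,"hand":0.6}
    - {"x":0,"y":0.003,"z":0.14,"rx":0,"ry":0,"rz":0,"hand":0.6}
    - {"x":0,"y":0.003,"z":0.19,"rx":0,"ry":0,"rz":0,"hand":0.6}
    - {"x":0,"y":0.003,"z":0.22,"rx":0,"ry":0,"rz":0,"hand":0.6}
    - {"x":0,"y":0.003,"z":0.228,"rx":0,"ry":0,"rz":0,"hand":0.6}
    - {"x":0,"y":0.003,"z":0.228,"rx":0,"ry":0,"rz":0,"hand":0.6}

```text
clock: 12.65
tool_pos: [411.4, -306.5, 33.3]
tool_rot: [[-0.95, -0.312, 0.002], [-0.312, 0.95, 0.0], [-0.001, -0.0, -1.0]]
wrist_force: [0.1, 0.3, -0.7]
grip_width: 51.2
```

```bash
python3 -c "
from h import *
rel(412,-306.5,33,198.5)
snap('wrist','w13.png')
"
```

```text
t 12.65 pos [ 411.4 -306.5   33.3] q [-46.  24. -27.  39.   0. -64.] w 51.2 F [ 0.1  0.3 -0.7]
shift [-0.0018 -0.0004  0.001 ] turn [-0.0009  0.0029 -0.012 ]
```

View pics/w13.png

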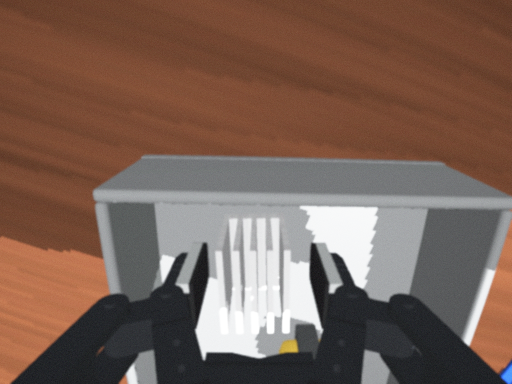

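The heat sink is centred between the pads. Closing.

servo_tool:
  series:
    - {"x":0,"y":0,"z":0,"rx":0,"ry":0,"rz":0,"hand":0.45}
    - {"x":0,"y":0,"z":0,"rx":0,"ry":0,"rz":0,"hand":0.35}
    - {"x":0,"y":0,"z":0,"rx":0,"ry":0,"rz":0,"hand":0.25}
    - {"x":0,"y":0,"z":0,"rx":0,"ry":0,"rz":0,"hand":0.15}
    - {"x":0,"y":0,"z":0,"rx":0,"ry":0,"rz":0,"hand":0.1}
    - {"x":0,"y":0,"z":0,"rx":0,"ry":0,"rz":0,"hand":0.1}
    - {"x":0,"y":0,"z":0,"rx":0,"ry":0,"rz":0,"hand":0.1}
  newtons: 40

```text
clock: 13.4
tool_pos: [411.5, -306.7, 33.5]
tool_rot: [[-0.95, -0.311, 0.002], [-0.311, 0.95, -0.0], [-0.002, -0.001, -1.0]]
wrist_force: [-0.7, 0.6, 6.2]
grip_width: 29.7
```

servo_tool:
  series:
    - {"x":0,"y":0,"z":-0.02,"rx":0,"ry":0,"rz":0,"hand":0.1}
    - {"x":0,"y":0,"z":-0.05,"rx":0,"ry":0,"rz":0,"hand":0.1}
    - {"x":0,"y":0,"z":-0.1,"rx":0,"ry":0,"rz":0,"hand":0.1}
    - {"x":0,"y":0,"z":-0.2,"rx":0,"ry":0,"rz":0,"hand":0.1}
    - {"x":0,"y":0,"z":-0.3,"rx":0,"ry":0,"rz":0,"hand":0.1}
    - {"x":0,"y":0,"z":-0.4,"rx":0,"ry":0,"rz":0,"hand":0.1}
    - {"x":0,"y":0,"z":-0.47,"rx":0,"ry":0,"rz":0,"hand":0.1}
    - {"x":0,"y":0,"z":-0.5,"rx":0,"ry":0,"rz":0,"hand":0.1}

```text
clock: 14.2
tool_pos: [411.4, -306.9, 185.3]
tool_rot: [[-0.95, -0.311, 0.003], [-0.311, 0.95, -0.002], [-0.003, -0.003, -1.0]]
wrist_force: [0.1, 1.1, -1.8]
grip_width: 29.3
```

```bash
python3 -c "
from h import *
rel(444,255,183,177)
snap('wrist','w14.png')
snap('side','d14.png')
"
```

```text
t 14.2 pos [ 411.4 -306.9  185.3] q [-46.  16. -13.  61.   0. -64.] w 29.3 F [ 0.1  1.1 -1.8]
shift [-0.6866  1.7459  0.0049] turn [-0.0042  0.0061  0.7383]
```

View pics/w14.png

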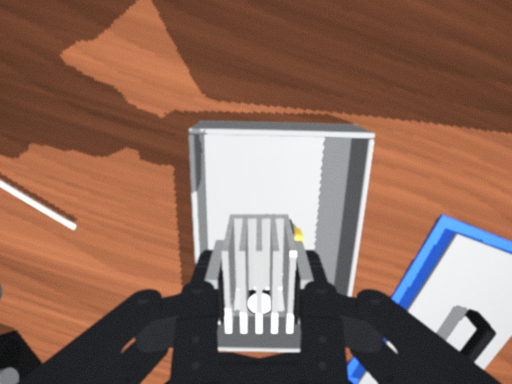

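View pics/d14.png

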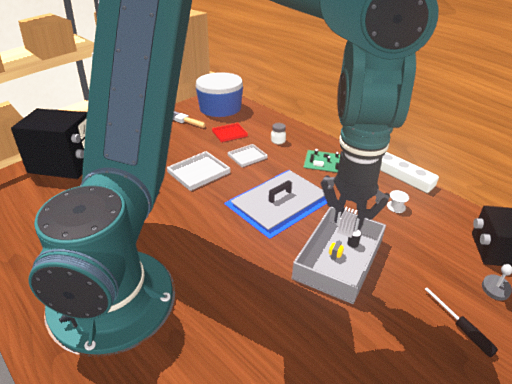

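The heat sink is held upright. Carrying it toward the tray.

servo_tool:
  series:
    - {"x":-0.03,"y":0.08,"z":0,"rx":0,"ry":0,"rz":0.05,"hand":0.1}
    - {"x":-0.08,"y":0.2,"z":0,"rx":0,"ry":0,"rz":0.15,"hand":0.1}
    - {"x":-0.13,"y":0.33,"z":0,"rx":0,"ry":0,"rz":0.28,"hand":0.1}
    - {"x":-0.18,"y":0.46,"z":0,"rx":0,"ry":0,"rz":0.4,"hand":0.1}
    - {"x":-0.23,"y":0.59,"z":0,"rx":0,"ry":0,"rz":0.52,"hand":0.1}
    - {"x":-0.28,"y":0.72,"z":0,"rx":0,"ry":0,"rz":0.63,"hand":0.1}
    - {"x":-0.33,"y":0.84,"z":0,"rx":0,"ry":0,"rz":0.71,"hand":0.1}
    - {"x":-0.38,"y":0.96,"z":0,"rx":0,"ry":0,"rz":0.738,"hand":0.1}

```text
clock: 15.1
tool_pos: [428.8, 4.4, 181.9]
tool_rot: [[-0.999, 0.054, -0.0], [0.054, 0.999, 0.001], [0.0, 0.001, -1.0]]
wrist_force: [1.0, -0.3, -1.2]
grip_width: 29.6
```

```bash
python3 -c "
from h import *
rel(444,255,183,177)
snap('wrist','w15.png')
"
```

```text
t 15.1 pos [428.8   4.4 181.9] q [-10.   8. -24.  58.   0.  -7.] w 29.6 F [ 1.  -0.3 -1.2]
shift [-0.0055  0.8367 -0.0029] turn [ 0.0015 -0.0009 -0.0031]
```

View pics/w15.png

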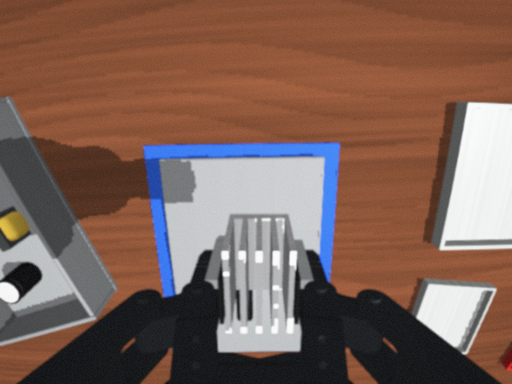

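servo_tool:
  series:
    - {"x":-0.005,"y":0.12,"z":0,"rx":0,"ry":0,"rz":0,"hand":0.1}
    - {"x":-0.005,"y":0.26,"z":0,"rx":0,"ry":0,"rz":0,"hand":0.1}
    - {"x":-0.005,"y":0.4,"z":0,"rx":0,"ry":0,"rz":0,"hand":0.1}
    - {"x":-0.005,"y":0.54,"z":0,"rx":0,"ry":0,"rz":0,"hand":0.1}
    - {"x":-0.005,"y":0.66,"z":0,"rx":0,"ry":0,"rz":0,"hand":0.1}
    - {"x":-0.005,"y":0.76,"z":0,"rx":0,"ry":0,"rz":0,"hand":0.1}
    - {"x":-0.005,"y":0.82,"z":0,"rx":0,"ry":0,"rz":0,"hand":0.1}
    - {"x":-0.005,"y":0.82,"z":0,"rx":0,"ry":0,"rz":0,"hand":0.1}

```text
clock: 15.95
tool_pos: [443.4, 249.9, 181.7]
tool_rot: [[-0.999, 0.05, -0.001], [0.05, 0.999, 0.0], [0.001, 0.0, -1.0]]
wrist_force: [-1.0, -0.6, -1.8]
grip_width: 29.3
```

servo_tool:
  series:
    - {"x":0,"y":0,"z":0,"rx":0,"ry":0,"rz":0,"hand":0.1}
    - {"x":0,"y":0,"z":0,"rx":0,"ry":0,"rz":0,"hand":0.1}

```text
clock: 16.15
tool_pos: [443.7, 247.5, 182.6]
tool_rot: [[-0.999, 0.053, 0.0], [0.053, 0.999, -0.0], [-0.0, 0.0, -1.0]]
wrist_force: [0.2, 0.3, -1.2]
grip_width: 29.1
```

```bash
python3 -c "
from h import *
rel(444,255,183,177)
snap('wrist','w16.png')
"
```

```text
t 16.15 pos [443.7 247.5 182.6] q [ 20.  15. -14.  61.  -0.  23.] w 29.1 F [ 0.2  0.3 -1.2]
shift [ 0.0004  0.0251 -0.0012] turn [ 0.      0.0005 -0.0012]
```

View pics/w16.png

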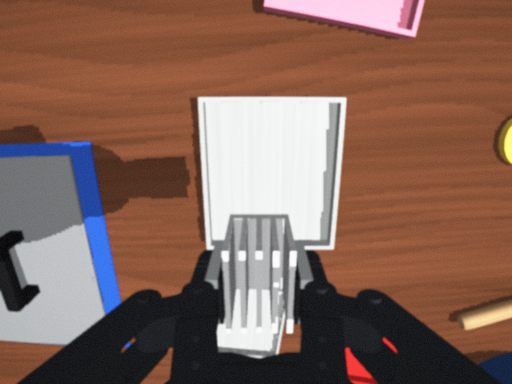

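```bash
python3 -c "
from h import *
c=load('w16.png')
P=np.array([at(c,*q,18)[:2] for q in [(198,97),(346,97),(335,249),(208,249)]]);print(P.round(1).tolist(),P.mean(0))
print(np.linalg.norm(P[0]-P[1]),np.linalg.norm(P[1]-P[2]))
d=P[2]-P[1]+P[3]-P[0];print(np.degrees(np.arctan2(*d[::-1])))
rel(*P.mean(0),60,177)
"
```

```text
[[367.6, 200.1], [374.0, 329.6], [524.0, 323.6], [517.1, 193.5]] [445.67510251 261.71079183]
129.69912437939263 150.08573475628313
-2.4016587150129927
t 16.2 pos [443.9 247.4 182.8] q [ 20.  15. -14.  61.  -0.  23.] w 29.3 F [-0.2  0.1 -0.7]
shift [-0.0033  0.0478  0.4094] turn [ 0.0004  0.0012 -0.0018]
```

servo_tool:
  series:
    - {"x":-0.002,"y":0.036,"z":0.05,"rx":0,"ry":0,"rz":0,"hand":0.1}
    - {"x":-0.002,"y":0.036,"z":0.13,"rx":0,"ry":0,"rz":0,"hand":0.1}
    - {"x":-0.002,"y":0.036,"z":0.22,"rx":0,"ry":0,"rz":0,"hand":0.1}
    - {"x":-0.002,"y":0.036,"z":0.31,"rx":0,"ry":0,"rz":0,"hand":0.1}
    - {"x":-0.002,"y":0.036,"z":0.39,"rx":0,"ry":0,"rz":0,"hand":0.1}
    - {"x":-0.002,"y":0.036,"z":0.44,"rx":0,"ry":0,"rz":0,"hand":0.1}
    - {"x":-0.002,"y":0.036,"z":0.46,"rx":0,"ry":0,"rz":0,"hand":0.1}
    - {"x":-0.002,"y":0.036,"z":0.46,"rx":0,"ry":0,"rz":0,"hand":0.1}

```text
clock: 17.0
tool_pos: [445.1, 258.5, 44.8]
tool_rot: [[-0.999, 0.053, 0.0], [0.053, 0.999, 0.0], [-0.0, 0.0, -1.0]]
wrist_force: [0.7, 0.2, -0.8]
grip_width: 29.4
```

servo_tool:
  series:
    - {"x":0,"y":0,"z":0,"rx":0,"ry":0,"rz":0,"hand":0.1}

```text
clock: 17.1
tool_pos: [445.7, 259.0, 45.8]
tool_rot: [[-0.999, 0.053, 0.002], [0.053, 0.999, 0.001], [-0.002, 0.001, -1.0]]
wrist_force: [0.4, -0.1, -1.0]
grip_width: 29.6
```

```bash
python3 -c "
from h import *
rel(445,258,33,177)
snap('side','d17.png');snap('scene','s17.png')
a=cv2.imread('pics/s17.png')[120:200,240:340];b=cv2.imread('pics/d17.png')[130:210,150:250]
cv2.imwrite('pics/j17.png',np.hstack([cv2.resize(a,(400,320),interpolation=2),cv2.resize(b,(400,320),interpolation=2)]))
"
```

```text
t 17.1 pos [445.7 259.   45.8] q [ 21.  23. -26.  41.   0.  24.] w 29.6 F [ 0.4 -0.1 -1. ]
shift [ 0.0024 -0.0035  0.0428] turn [ 0.0018  0.0038 -0.0009]
```

View pics/j17.png

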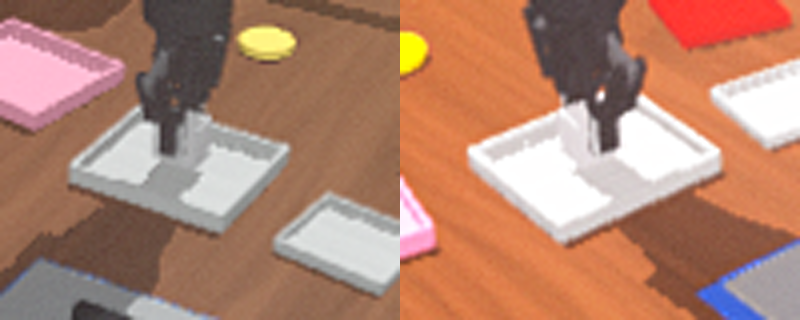

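Well inside the tray. Lowering to contact.

servo_tool:
  series:
    - {"x":0,"y":0,"z":0.015,"rx":0,"ry":0,"rz":0,"hand":0.1}
    - {"x":0,"y":0,"z":0.026,"rx":0,"ry":0,"rz":0,"hand":0.1}
    - {"x":0,"y":0,"z":0.034,"rx":0,"ry":0,"rz":0,"hand":0.1}
    - {"x":0,"y":0,"z":0.039,"rx":0,"ry":0,"rz":0,"hand":0.1}
    - {"x":0,"y":0,"z":0.042,"rx":0,"ry":0,"rz":0,"hand":0.1}
    - {"x":0,"y":0,"z":0.042,"rx":0,"ry":0,"rz":0,"hand":0.1}
    - {"x":0,"y":0,"z":0.042,"rx":0,"ry":0,"rz":0,"hand":0.1}

```text
clock: 17.9
tool_pos: [445.3, 259.2, 32.5]
tool_rot: [[-0.999, 0.052, 0.001], [0.052, 0.999, 0.001], [-0.001, 0.001, -1.0]]
wrist_force: [-1.0, 0.3, 0.6]
grip_width: 29.7
```

servo_tool:
  series:
    - {"x":0,"y":0,"z":0.001,"rx":0,"ry":0,"rz":0,"hand":0.1}
    - {"x":0,"y":0,"z":0.002,"rx":0,"ry":0,"rz":0,"hand":0.1}
    - {"x":0,"y":0,"z":0.003,"rx":0,"ry":0,"rz":0,"hand":0.1}
    - {"x":0,"y":0,"z":0.003,"rx":0,"ry":0,"rz":0,"hand":0.1}

```text
clock: 18.3
tool_pos: [445.3, 259.2, 32.5]
tool_rot: [[-0.999, 0.052, 0.002], [0.052, 0.999, 0.001], [-0.002, 0.001, -1.0]]
wrist_force: [-6.6, -1.2, 18.5]
grip_width: 29.0
```

Contact, with 18 N upward and no further descent. Releasing slowly, then backing off upward.

servo_tool:
  series:
    - {"x":0,"y":0,"z":-0.002,"rx":0,"ry":0,"rz":0,"hand":0.38}
    - {"x":0,"y":0,"z":-0.002,"rx":0,"ry":0,"rz":0,"hand":0.42}
    - {"x":0,"y":0,"z":-0.002,"rx":0,"ry":0,"rz":0,"hand":0.5}
    - {"x":0,"y":0,"z":-0.002,"rx":0,"ry":0,"rz":0,"hand":0.6}
    - {"x":0,"y":0,"z":-0.002,"rx":0,"ry":0,"rz":0,"hand":0.6}
    - {"x":0,"y":0,"z":-0.05,"rx":0,"ry":0,"rz":0,"hand":0.6}
    - {"x":0,"y":0,"z":-0.15,"rx":0,"ry":0,"rz":0,"hand":0.6}
    - {"x":0,"y":0,"z":-0.3,"rx":0,"ry":0,"rz":0,"hand":0.6}

```text
clock: 19.1
tool_pos: [444.0, 258.6, 121.1]
tool_rot: [[-0.999, 0.052, -0.002], [0.052, 0.999, -0.001], [0.002, -0.001, -1.0]]
wrist_force: [1.5, 0.7, -0.1]
grip_width: 51.6
```

servo_tool:
  series:
    - {"x":0,"y":0,"z":-0.16,"rx":0,"ry":0,"rz":0,"hand":0.6}
    - {"x":0,"y":0,"z":-0.3,"rx":0,"ry":0,"rz":0,"hand":0.6}
    - {"x":0,"y":0,"z":-0.4,"rx":0,"ry":0,"rz":0,"hand":0.6}
    - {"x":0,"y":0,"z":-0.4,"rx":0,"ry":0,"rz":0,"hand":0.6}
    - {"x":0,"y":0,"z":-0.4,"rx":0,"ry":0,"rz":0,"hand":0.6}

```text
clock: 19.6
tool_pos: [445.2, 259.1, 241.6]
tool_rot: [[-0.999, 0.052, 0.002], [0.052, 0.999, 0.001], [-0.002, 0.001, -1.0]]
wrist_force: [-1.1, -0.9, -0.1]
grip_width: 51.2
```

```bash
python3 -c "
from h import *
rel(445,258,240,177)
snap('scene','s18.png');snap('wrist','w18.png')
a=cv2.imread('pics/s18.png')[120:300,140:350]
cv2.imwrite('pics/a18.png',cv2.resize(a,None,fx=3.3,fy=3.3,interpolation=2))
"
```

```text
t 19.6 pos [445.2 259.1 241.6] q [21. 14. -6. 70.  0. 24.] w 51.2 F [-1.1 -0.9 -0.1]
shift [ 0.0005 -0.0037  0.0052] turn [0.0018 0.0035 0.0001]
```

View pics/a18.png

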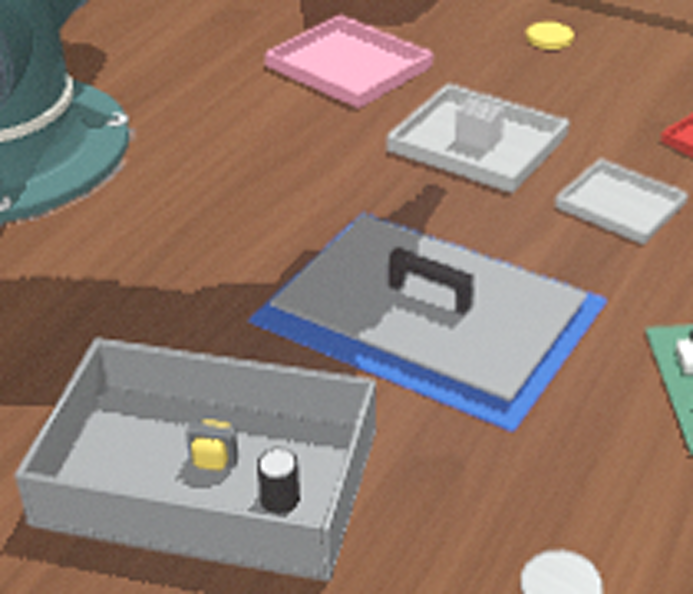

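View pics/w18.png

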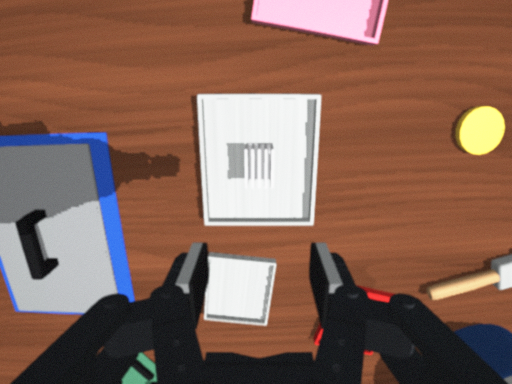

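The heat sink stands fins up in the centre of the large grey tray, at (258,163) in the wrist view. The lid lies flat on the mat, and the other two parts are undisturbed. Handing in.

```bash
python3 -c "
from rig import *
print(finish_job())"
```

```text
the job is handed in; nothing more can be done
None
```

The job is done and was handed in at about 19.7 s of the 67 s allowed. I lifted the lid off by its handle, laid it on the blue mat, then moved the heat sink from the box to the large grey tray. I lowered both to contact before letting go.

- **Final pictures:** the lid lies flat and right way up, about centred on the mat. The heat sink stands fins up near the middle of the tray. The capacitor and transformer still stand in the box, and the gripper is clear above everything.
- **Forces:** the highest wrist force I read was about 20 N, when pressing each part down to confirm contact. The limit is 120 N.
- **Disagreement:** the fixed cameras and the wrist camera differed by about 5–9 mm on y positions. I chose values between them for the lid, mat and tray, and the closer views bore these out, with no check failing at the end.
- **Refused call:** the first move call was refused because its rows left out some fields. The arm did not move.

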